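# Screw the filler plug back into a wax injector

## Robot

A 6-joint arm with a two-finger parallel gripper is mounted at the origin on a cart in front of the work surface, level with it; the furniture and walls round the work are solid. World frame = base frame: x ahead of the robot, y to its left, z up, the work surface at z = 0. Lengths are in m, angles in rad, forces in N, time in s.
With the tool pointing down it reaches from about 0.25 to 0.725 m from the base axis. Payload 4 kg.
Tool frame: the origin (TCP) lies at the very end of the fingers, on their centre line; the grasp point (between the pads) lies 19 mm behind it; z points along the fingers, y is the line along which they close (so a half turn about z gives the same grasp; the last joint's range is limited). The gripper opens to 85 mm and grips with 20 to 120 N. Pads are 22 mm wide; open, the fingers measure 114 mm over their backs; the gripper's body (76 mm by 85 mm) begins 54 mm behind the grasp point. The pads swing forward as they close: fully open they stand 13 mm farther back than shut.
Start: joints at [-1.223, 0.241, 0.005, 1.335, 0, 1.571], TCP at [0.17, -0.47, 0.208] pointing down, gripper open.
Joint ranges: [-2.72, 2.72], [-1.05, 1.87], [-1.09, 1.28], [-1.99, 2.15], [-1.42, 1.44], [-3.14, 3.14]. Speed limits (rad/s): [2.79, 2.79, 3.14, 3.14, 3.14, 3.14].

## Interface

Orientations are given as a unit quaternion [x, y, z, w].
In Python, from workcell import bot, vision, workorder gives the robot as it stands.
- The arm moves only by the shell command python3 -m creep 'ROWS' [OPENING]. ROWS is JSON, a list of rows, each a list of 2 entries, a list of its own where there are three numbers: the shift along the tool's x, y, z in mm, then the turn, a rotation vector about the tool's x, y, z in rad. In form: [[[dx, dy, dz], [wx, wy, wz]], ...]. A call has 1 to 12 rows; each row shifts and turns the commanded pose from where the row before left it, along the tool's axes as they then stand; what a row does not reach is not made up. A row lasts 1/8 s, in which the tool goes at most 62.5 mm and 10.7 degrees, less where a joint would pass 70% of its speed; a pose out of reach is approached as far as the arm can. A call is refused whole if a number of a shift passes 62.5 or a number of a turn 0.188, either way. A call with a gripper value outside its range is refused whole. OPENING is the finger opening in mm, from 0 to 85.4, set as the call begins (- or left out, the last holds). The fingers move at their own pace and stop on an object; the grip force is fixed at half the most. Time passes only in rows, so rows that do not move let the fingers close. It gives the time, the measured TCP pose, the force, the opening and the grip force at its end, in the units of the state.
- bot.get_obs(): the state, without advancing time (a new reading comes with each control period).
- vision.camera(name): name is "scene" or "top"; returns a dict with "image" (420x560x3 uint8, blue, green, red), "z_map" (420x560 float32, m along the optical axis (not along the pixel's ray), 0 where there is no reading), "K" (3x3 intrinsics, pixels), "k1" (the pictures are not rectified: a ray, as slopes to the right and down, at radius r is drawn at 1 + k1 r^2 times it, then the intrinsics apply), "rvec" (rotation vector, rad) and "tvec" (3), from world to camera coordinates, as OpenCV has them. Camera axes: x right, y down, z forward; pixel columns grow to the right and rows downward; lengths in m; the calibration is good to about 2 mm. A picture is of the moment at which its call begins.
- workorder.job_done(): hands the job in; it is judged then, once.
Trained networks look in a picture, given as the dict that the camera call returned (one of the last four; its "shot" number tells which), for a name from the list of things; names that differ only in an ending like _2 or _b are one class to them, and where a whole thing is asked for, a point or a joint stands for the part that bears it (a point fixed in the world has none). Each returns a list of dicts, best first, with "score" (0 to 1); they miss things now and then, are a little off and sometimes report something else, mostly with a low value. They report only what shows in the picture. A call takes as long as a camera call. They do not tell look-alikes from the thing itself.
- vision.spot_in(picture, query): "position" ([column, row] in pixels, amid what is visible of it).
- vision.place_of(picture, query): "position" ([column, row] in pixels: a listed point, or the origin of a listed thing).
The state is a dict: "clock": time; "joint_pos": joint angles; "joint_vel": joint speeds; "tau": joint torques, N m; "eef_pos": TCP position; "tool_rot": TCP orientation; "ft_force": force on the tool from outside, world axes, zero at the start; "ft_torque": the same for the moment, N m; "grip_width": finger opening in m; "grasp_force": force on a finger pad.
Only numpy, scipy, OpenCV 4.12 (cv2) and the standard library are available. Lean on these libraries where they do the work, as an engineer would, in place of code of your own. Each camera call takes 0.05 s, during which the arm holds its last target. There are 200 camera calls.

## Task

The casting bench's wax injector has just been refilled: put its red-winged filler plug back into the neck on top. Stand it upright in the mouth, turn it gently backward (anticlockwise) until the thread starts drop in, then screw it home clockwise until the O-ring under its flange is squeezed snug but not flat, and let go. Never force the thread, and leave the oil bottle and the loupe alone.

Things in the scene. Friction and masses are not known exactly. Their poses are not given: they have to be found in the camera images.
- plug_grip (a point): Inside the red wing handle of the loose filler plug (0.25 to 0.42 kg, 63 mm high, stands upright on its nose on the bench). Wing 54 mm long (along x), 14 mm wide (along y: grip across it), 30 mm high, flat sides; this point is on the plug's axis (z, up), 12 mm below the wing's top, 18 mm above the flange's upper face, 50.6 mm above the nose. Fingertips more than 18 mm below it hit the flange.
- plug_seat (a point): Same plug: centre of the underside of its knurled aluminium flange (62 mm across, 6 mm thick), 24 mm below plug_grip, 26.6 mm above the nose.
- plug_lugs (a point): Same plug: point on the axis of its brass stub (34 mm across, nose bevelled to 30 mm) level with the three short thread lugs (120 degrees apart, 44 mm across their tips, 3 mm thick), 9 mm above the nose and 17.6 mm below plug_seat.
- mouth (a point): Centre of the top of the black O-ring (59 mm across) on the brass neck, 137 mm above the bench, on the neck's upright axis. The neck is 60 mm across outside, 50 mm inside, and rises 27 mm above the lid. The O-ring pushes back about 15 N per mm; it is snug when the flange squeezes it by 0.7 to 2.3 mm (plug_seat that far below this point) and is flattened at 2.8 mm.
- land (a point): 8 mm below mouth inside the neck: a flat ring-shaped land, 36 mm inside, with three entry gates 120 degrees apart; a blunt stop, 3 mm high, stands at each gate's anticlockwise side (seen from above). How the gates are turned differs from start to start; no axis given here shows it. Lugs set down at random lie on the land (plug_seat 11 mm above mouth) or on the stops (14 mm).
- gate (a point): Same point as land. Lugs on the land are barred clockwise by the stops. Turned anticlockwise, by at most 1.65 rad, they come over the gates and meet the stops; a plug that is free to sink then drops 8 mm by its own weight (plug_seat about 3 mm above mouth). From on top of the stops (up to 0.5 rad more) it first drops 3 mm on to the land, not into a gate.
- thread (a point): 10 mm below land, on the axis: the right-hand thread, 24 mm lead, 1.5 mm axial play. From the gates the plug turns clockwise and sinks 3.8 mm per rad; after 1.1 to 1.6 rad the thread pulls the flange on to the O-ring and each further 0.26 rad squeezes it 1 mm. The turning moment then climbs from nearly nothing by roughly 0.15 to 0.3 Nm per mm of squeeze. Friction holds it when let go.
- injector: Wax injector, fixed: round blue and aluminium pot 148 mm across, flat lid 106 mm above the bench with eight low screws, the neck in the middle of the lid. Grey control box and brass nozzle at its front (-x), up to 104 mm from the axis, pressure gauge on its left flank, all lower than the lid. Origin on its axis at the bench top.
- oil_bottle: Little cream oil bottle with a red spout, 39 mm across, 98 mm high, loose, at the right edge of the bench; origin at its underside. To be left alone.
- loupe: Black eye loupe, 39 mm across, 28 mm high, loose, at the right edge of the bench; origin at its underside. To be left alone.
Mind the look-alikes: they are no part of the job. Leave any black or green look-alike of the part that bears plug_grip alone.

How it is judged:
By the outcome, as a careful person would: the job done as asked, in the order asked, and still so for the second after the job is handed in, with the robot touching nothing.
It also fails if it takes over 62 s, if anything falls off the work surface, if the arm or the gripper's body presses on something with over 40 N, if the wrist force passes 120 N, or if a joint passes its speed limit or range.

## Working session

There is one attempt and no reset: what is moved stays moved. The work goes in short steps, Python scripts to look and compute and a shell command to move; the robot and the scene stay as the last step left them, time stands still between calls to the robot, and variables do not carry over. Pictures are saved under pics/ and viewed, at most 10 in all, crops included, and the job is handed in when it is done.

```bash
mkdir -p pics
cat > h.py <<'E'
import numpy as np,cv2
from workcell import bot,vision,workorder
def ray(c,px):
    K=c["K"];d=np.array([(px[0]-K[0,2])/K[0,0],(px[1]-K[1,2])/K[1,1]])
    u=cv2.undistortPoints(np.array([[px]],float),K,np.array([c["k1"],0,0,0.]))[0,0]
    R,_=cv2.Rodrigues(np.array(c["rvec"],float)); t=np.array(c["tvec"],float).ravel()
    return R,t,np.array([u[0],u[1],1.])
def at_z(c,px,z):
    R,t,d=ray(c,px); o=-R.T@t; w=R.T@d; return o+w*(z-o[2])/w[2]
def deproj(c):
    h,w=c["z_map"].shape
    uv=np.stack(np.meshgrid(np.arange(w),np.arange(h)),-1).reshape(-1,1,2).astype(float)
    u=cv2.undistortPoints(uv,c["K"],np.array([c["k1"],0,0,0.]))[:,0]
    R,_=cv2.Rodrigues(np.array(c["rvec"],float)); t=np.array(c["tvec"],float).ravel()
    z=c["z_map"].reshape(-1,1); P=np.hstack([u,np.ones((len(u),1))])*z
    W=(P-t)@R; W[z[:,0]==0]=np.nan
    return W.reshape(h,w,3)
def red(c):
    h=cv2.cvtColor(c["image"],cv2.COLOR_BGR2HSV)
    return ((h[...,0]<8)|(h[...,0]>172))&(h[...,1]>130)&(h[...,2]>60)
E
python3 - <<'E'
from h import *
o=bot.get_obs();print({k:np.round(v,3) for k,v in o.items()})
Z={"plug_grip":.0506,"plug_seat":.0266,"mouth":.137,"injector":0,"oil_bottle":0,"loupe":0}
for n in("scene","top"):
    c=vision.camera(n);cv2.imwrite(f"pics/{n}0.png",c["image"])
    for q,z in Z.items():
        for d in vision.place_of(c,q)[:3]:print(n,q,round(d["score"],2),np.round(d["position"],1),np.round(at_z(c,d["position"],z),3))
E
```

```text
{'clock': np.float64(0.0), 'joint_pos': array([-1.223,  0.241,  0.004,  1.335, -0.   ,  1.571]), 'joint_vel': array([-0.002, -0.002, -0.   ,  0.   , -0.001, -0.001]), 'tau': array([ 1.0000e-03, -3.7232e+01,  2.5241e+01,  1.7000e-02,  0.0000e+00,
       -0.0000e+00]), 'eef_pos': array([ 0.17 , -0.469,  0.207]), 'tool_rot': array([ 0.985,  0.173, -0.   , -0.001]), 'ft_force': array([-0.268, -0.186, -0.072]), 'ft_torque': array([0.003, 0.026, 0.01 ]), 'grasp_force': np.float64(0.0), 'grip_width': np.float64(0.086)}
scene plug_grip 0.89 [302.  204.6] [ 0.793 -0.057  0.051]
scene plug_grip 0.69 [276.9 261.4] [ 0.602 -0.231  0.051]
scene plug_grip 0.69 [364.2 243. ] [ 0.806 -0.279  0.051]
scene plug_seat 0.88 [363.2 251.3] [ 0.807 -0.277  0.027]
scene plug_seat 0.69 [278. 274.] [ 0.598 -0.242  0.027]
scene plug_seat 0.66 [297.7 212.2] [ 0.786 -0.05   0.027]
scene mouth 0.61 [243.6 186.8] [ 0.631 -0.041  0.137]
scene mouth 0.18 [368.5 328.2] [ 0.558 -0.536  0.137]
scene mouth 0.15 [243.1 189.6] [ 0.623 -0.054  0.137]
scene injector 0.58 [247.5 233.5] [ 0.643 -0.034  0.   ]
scene oil_bottle 
[... 205 characters left out ...]
plug_grip 0.81 [346.3 256. ] [ 0.575 -0.355  0.051]
top plug_grip 0.77 [289. 246.] [ 0.598 -0.229  0.051]
top plug_seat 0.83 [309.7 154. ] [ 0.81  -0.28   0.027]
top plug_seat 0.77 [208.1 163.8] [ 0.788 -0.047  0.027]
top plug_seat 0.74 [293.8 245. ] [ 0.601 -0.241  0.027]
top mouth 0.87 [196.5 227.4] [ 0.634 -0.038  0.137]
top mouth 0.7 [198.  228.2] [ 0.633 -0.041  0.137]
top mouth 0.17 [198.2 228.1] [ 0.633 -0.042  0.137]
top injector 0.93 [203.8 232.3] [ 0.632 -0.034  0.   ]
top oil_bottle 0.81 [379.2 217.2] [ 0.665 -0.442  0.   ]
top oil_bottle 0.4 [195.8 230.6] [ 0.636 -0.016  0.   ]
top loupe 0.75 [194.7 227. ] [ 0.645 -0.013  0.   ]
top loupe 0.56 [382.  254.2] [ 0.579 -0.446  0.   ]
```

View pics/scene0.png

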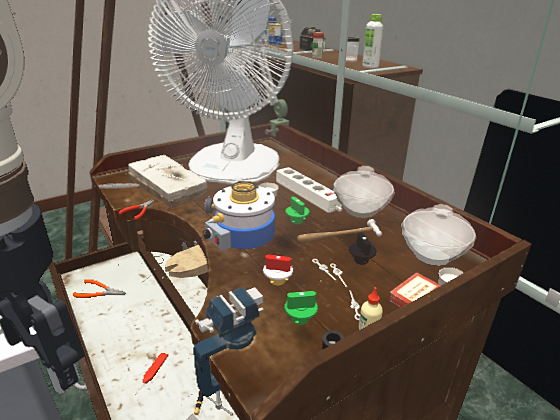

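View pics/top0.png

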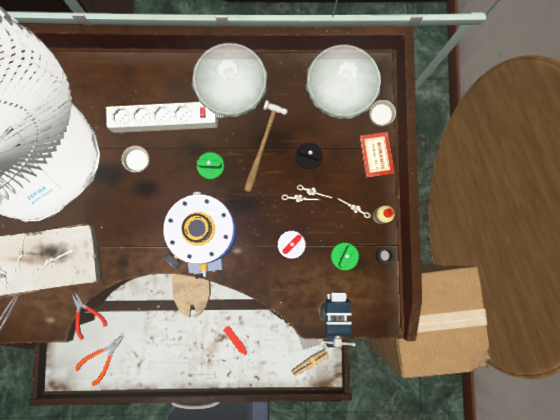

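The top view shows the red-winged plug at about (291,244), between green look-alikes at (210,165) and (345,256). The black one is at (309,155). The injector neck is at (198,228). In the scene view the plug is at (278,266). I'll refine the wing's position and direction next.

Run:
```python
from h import *
for n,(x,y) in(("top",(291,244)),("scene",(278,266))):
    c=vision.camera(n);m=red(c);b=np.zeros_like(m);b[y-22:y+22,x-22:x+22]=1;m&=b
    W=deproj(c);P=W[m];P=P[~np.isnan(P[:,0])]
    T=P[(P[:,2]>.055)&(P[:,2]<.07)]
    print(n,m.sum(),len(T),np.median(P[:,2]))
    if len(T)>5:
        mu=T.mean(0);_,s,v=np.linalg.svd((T-mu)[:,:2],full_matrices=0);a=(T[:,:2]-mu[:2])@v[0]
        print(mu.round(4),"mid",(mu[:2]+v[0]*(a.max()+a.min())/2).round(4),"ang",np.arctan2(v[0,1],v[0,0]).round(3),np.ptp(a).round(3),np.ptp((T[:,:2]-mu[:2])@v[1]).round(3))
    yx=np.argwhere(m)[:,::-1].astype(float)
    Q=np.array([at_z(c,p,.0626) for p in yx])[:,:2];mu=Q.mean(0);_,s,v=np.linalg.svd(Q-mu,full_matrices=0)
    print("flat",mu.round(4),np.arctan2(v[0,1],v[0,0]).round(3))
    # neck top
    Wn=W.reshape(-1,3);r=np.hypot(Wn[:,0]-.633,Wn[:,1]+.04);N=Wn[(r<.05)&(Wn[:,2]>.132)&(Wn[:,2]<.142)]
    if len(N)>5:print("neck",len(N),N.mean(0).round(4),((N.max(0)+N.min(0))/2).round(4),np.ptp(N,axis=0).round(3))
```

```text
top 115 113 0.06436969163549815
[ 0.6015 -0.2338  0.0643] mid [ 0.6019 -0.2341] ang 2.363 0.051 0.011
flat [ 0.6017 -0.234 ] 2.361
neck 234 [ 0.6336 -0.0373  0.1369] [ 0.6345 -0.0372  0.137 ] [0.059 0.057 0.01 ]
scene 369 165 0.053357625619065555
[ 0.5996 -0.2366  0.0614] mid [ 0.5994 -0.2365] ang -0.783 0.052 0.018
flat [ 0.5921 -0.2483] -1.305
neck 162 [ 0.6318 -0.0384  0.1356] [ 0.6317 -0.0382  0.1357] [0.056 0.062 0.007]
```

```bash
python3 -m creep '[[[48.5,-7.3,0],[0,0,0]],[[48.5,-7.3,0],[0,0,0]],[[48.5,-7.3,0],[0,0,0]],[[48.5,-7.3,0],[0,0,0]],[[48.5,-7.3,0],[0,0,0]],[[48.5,-7.3,0],[0,0,0]],[[48.5,-7.3,0],[0,0,0]],[[48.5,-7.3,0],[0,0,0]],[[48.5,-7.3,0],[0,0,0]],[[48.5,-7.3,0],[0,0,0]]]' 50
python3 -m creep '[[[0,0,10],[0,0,0.185]],[[0,0,10],[0,0,0.185]],[[0,0,10],[0,0,0.185]],[[0,0,10],[0,0,0.185]],[[0,0,10],[0,0,0.185]],[[0,0,10],[0,0,0.185]],[[0,0,0],[0,0,0.02]],[[0,0,0],[0,0,0]],[[0,0,0],[0,0,0]]]'
cat >> h.py <<'E'
def move_to(x,y,z,yaw=None):
    o=bot.get_obs();from scipy.spatial.transform import Rotation as Ro
    R=Ro.from_quat(o["tool_rot"]).as_matrix();p=o["eef_pos"]
    print("t",round(float(o["clock"]),2),"pos",p.round(4),"yaw",np.arctan2(R[1,0],R[0,0]).round(3),"tz",R[:,2].round(3),"q",np.round(o["joint_pos"],2),"F",o["ft_force"].round(1),"M",o["ft_torque"].round(2))
    print("local mm",(R.T@(np.array([x,y,z])-p)*1000).round(1))
E
python3 -c "
from h import *
move_to(.601,-.235,.038)"
```

```text
clock: 2.05
eef_pos: [0.6028, -0.2352, 0.2082]
tool_rot: [0.985, 0.173, 0.0, 0.0]
ft_force: [0.0, -0.3, 0.2]
grip_width: 0.0502
grasp_force: 0.0
clock: 3.18
eef_pos: [0.5489, -0.3273, 0.1489]
tool_rot: [0.957, -0.287, 0.006, -0.044]
ft_force: [0.2, 0.9, 0.7]
grip_width: 0.0498
grasp_force: 0.0
t 3.17 pos [ 0.5489 -0.3273  0.1489] yaw -0.582 tz [ 0.037  0.08  -0.996] q [-0.58  0.56  0.32  1.35  0.09  3.14] F [0.2 0.9 0.7] M [-0.06  0.02 -0.05]
local mm [ -5.7 -95.7 119.8]
```

```bash
python3 -m creep '[[[0,0,0],[0,0,-0.185]],[[0,0,0],[0,0,-0.185]],[[0,0,0],[0,0,-0.185]],[[0,0,0],[0,0,-0.185]],[[0,0,0],[0,0,-0.185]],[[0,0,0],[0,0,-0.185]],[[0,0,0],[0,0,-0.185]],[[0,0,0],[0,0,-0.185]],[[0,0,0],[0,0,-0.185]],[[0,0,0],[0,0,-0.185]],[[0,0,0],[0,0,-0.185]],[[0,0,0],[0,0,-0.185]]]'
python3 -c "
from h import *
move_to(.601,-.235,.148)"
```

```text
clock: 4.68
eef_pos: [0.5492, -0.3267, 0.149]
tool_rot: [0.68, 0.732, 0.042, -0.014]
ft_force: [-0.2, 0.7, 0.1]
grip_width: 0.0502
grasp_force: 0.0
t 4.67 pos [ 0.5492 -0.3267  0.149 ] yaw 1.647 tz [ 0.037  0.08  -0.996] q [-0.58  0.56  0.32  1.35  0.09  0.91] F [-0.2  0.7  0.1] M [-0.06  0.03 -0.02]
local mm [87.1 58.3 10.2]
```

```bash
cat >> h.py <<'E'
def rot_to(yaw):
    from scipy.spatial.transform import Rotation as Ro
    R=Ro.from_quat(bot.get_obs()["tool_rot"]).as_matrix();c,s=np.cos(yaw),np.sin(yaw)
    G=np.array([[c,s,0],[s,-c,0],[0,0,-1.]])
    print("local rv for yaw",yaw,Ro.from_matrix(R.T@G).as_rotvec().round(4))
E
python3 -c "
from h import *
rot_to(1.647)"
```

```text
local rv for yaw 1.647 [ 0.043  -0.0774 -0.0018]
```

```bash
python3 -m creep '[[[0,0,0],[0.043,-0.077,0]],[[22,14.6,0],[0,0,0]],[[22,14.6,0],[0,0,0]],[[22,14.6,0],[0,0,0]],[[21.5,14.6,0],[0,0,0]],[[0,0,0],[0,0,-0.178]],[[0,0,0],[0,0,-0.178]],[[0,0,0],[0,0,-0.178]],[[0,0,0],[0,0,-0.178]],[[0,0,0],[0,0,0]],[[0,0,0],[0,0,0]]]'
python3 -c "
from h import *
move_to(.601,-.235,.038);rot_to(2.36)"
```

```text
clock: 6.05
eef_pos: [0.601, -0.2363, 0.1487]
tool_rot: [0.387, 0.922, 0.0, -0.001]
ft_force: [0.2, 0.0, -0.2]
grip_width: 0.0499
grasp_force: 0.0
t 6.05 pos [ 0.601  -0.2363  0.1487] yaw 2.347 tz [-0.001  0.001 -1.   ] q [-0.37  0.56  0.33  1.34  0.    0.42] F [ 0.2  0.  -0.2] M [-0.02  0.02  0.02]
local mm [  0.7   0.9 110.7]
local rv for yaw 2.36 [-0.     -0.0013 -0.0129]
```

```bash
python3 -m creep '[[[0.7,0.9,25],[0,0,-0.012]],[[0,0,25],[0,0,0]],[[0,0,25],[0,0,0]],[[0,0,20],[0,0,0]],[[0,0,10],[0,0,0]],[[0,0,5],[0,0,0]],[[0,0,0],[0,0,0]],[[0,0,0],[0,0,0]]]'
python3 -m creep '[[[0,0,0],[0,0,0]],[[0,0,0],[0,0,0]],[[0,0,0],[0,0,0]],[[0,0,0],[0,0,0]],[[0,0,0],[0,0,0]],[[0,0,0],[0,0,0]]]' 5
python3 - <<'E'
from h import *
move_to(.601,-.235,.2)
c=vision.camera("scene");cv2.imwrite("pics/grasp.png",cv2.resize(c["image"][170:330,190:390],None,fx=3,fy=3))
E
```

```text
clock: 7.05
eef_pos: [0.6011, -0.2363, 0.0395]
tool_rot: [0.381, 0.925, 0.0, 0.0]
ft_force: [0.1, -0.7, -0.6]
grip_width: 0.0501
grasp_force: 0.0
clock: 7.8
eef_pos: [0.601, -0.2361, 0.0392]
tool_rot: [0.381, 0.925, 0.0, -0.0]
ft_force: [0.9, 0.1, 5.2]
grip_width: 0.0095
grasp_force: 59.5
t 7.8 pos [ 0.601  -0.2361  0.0392] yaw 2.36 tz [ 0.     0.001 -1.   ] q [-0.37  0.64  0.17  1.1   0.    0.41] F [0.9 0.1 5.2] M [ 0.2  -0.17 -0.03]
local mm [   0.9    0.8 -160.8]
```

View pics/grasp.png

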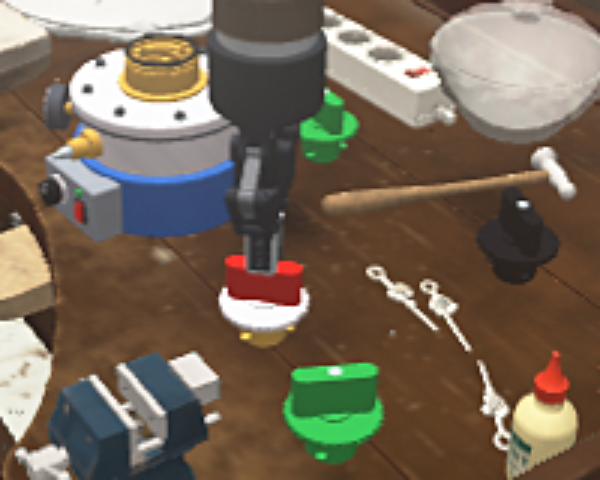

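```bash
python3 -m creep '[[[0,0,-8],[0,0,0]],[[0,0,-20],[0,0,0]],[[0,0,-30],[0,0,0]],[[0,0,-40],[0,0,0]],[[0,0,-40],[0,0,0]],[[0,0,-40],[0,0,0]],[[0,0,-2],[0,0,0]]]'
python3 -m creep '[[[10,14,0],[0,0,0]],[[20,28,0],[0,0,0]],[[20,28,0],[0,0,0]],[[20,28,0],[0,0,0]],[[20,28,0],[0,0,0]],[[15,21,0],[0,0,0]],[[11,14,0],[0,0,0]],[[0,0,0],[0,0,0]],[[0,0,0],[0,0,0]]]'
python3 - <<'E'
from h import *
move_to(.633,-.038,.18)
for n in("scene","top"):
    c=vision.camera(n);W=deproj(c).reshape(-1,3)
    hsv=cv2.cvtColor(c["image"],cv2.COLOR_BGR2HSV).reshape(-1,3)
    r=np.hypot(W[:,0]-.633,W[:,1]+.038);m=(r<.045)&(W[:,2]>.195)&(W[:,2]<.222)&(hsv[:,1]<60)&(hsv[:,2]>120)
    N=W[m];print(n,len(N))
    if len(N)>10:print(N.min(0).round(4),N.max(0).round(4),((N.min(0)+N.max(0))/2).round(4))
    for q,z in(("plug_seat",.207),("plug_lugs",.19)):
        for d in vision.place_of(c,q)[:4]:
            p=at_z(c,d["position"],z)
            if np.hypot(p[0]-.633,p[1]+.038)<.05:print(n,q,round(d["score"],2),p.round(4),np.round(d["position"]))
    cv2.imwrite(f"pics/over_{n}.png",cv2.resize(c["image"][110:270,150:350] if n=="scene" else c["image"][140:300,100:300],None,fx=3,fy=3))
E
```

```text
clock: 8.72
eef_pos: [0.6018, -0.237, 0.2216]
tool_rot: [0.381, 0.925, 0.0, 0.002]
ft_force: [0.4, -0.2, -2.8]
grip_width: 0.009
grasp_force: 58.8
clock: 9.85
eef_pos: [0.6313, -0.0408, 0.218]
tool_rot: [0.381, 0.924, -0.0, -0.001]
ft_force: [-0.5, -0.1, -3.3]
grip_width: 0.009
grasp_force: 58.9
t 9.85 pos [ 0.6313 -0.0408  0.218 ] yaw 2.359 tz [-0.003  0.    -1.   ] q [-0.06  0.52  0.43  1.49  0.    0.72] F [-0.5 -0.1 -3.3] M [ 0.02 -0.01 -0.02]
local mm [ 0.7  3.2 38. ]
scene 169
[ 0.6012 -0.0717  0.196 ] [ 0.6595 -0.0209  0.2157] [ 0.6304 -0.0463  0.2058]
scene plug_seat 0.8 [ 0.6313 -0.0353  0.207 ] [241. 158.]
scene plug_lugs 0.64 [ 0.6321 -0.0336  0.19  ] [242. 165.]
top 138
[ 0.602  -0.0712  0.2065] [ 0.6599 -0.0302  0.2217] [ 0.6309 -0.0507  0.2141]
top plug_seat 0.55 [ 0.6292 -0.0417  0.207 ] [193. 228.]
top plug_lugs 0.5 [ 0.6418 -0.0352  0.19  ] [191. 222.]
```

View pics/over_scene.png

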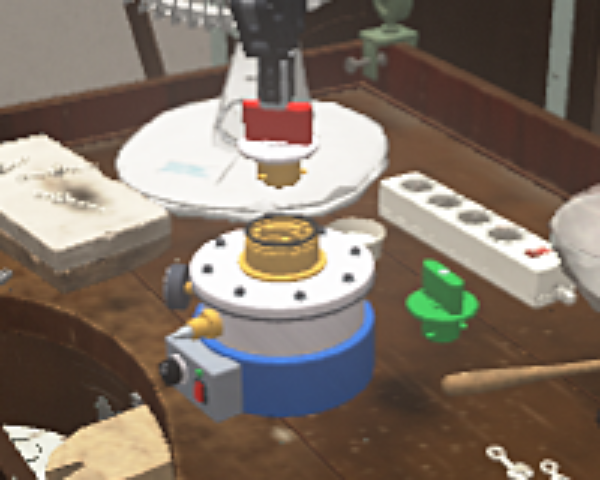

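The plug hangs upright over the neck, at (278,160) in the crop with the neck at (280,235). It needs about 3.7 mm of correction along tool y before I lower it.

```bash
python3 -m creep '[[[0.2,3.7,5],[0,0,0]],[[0,0,15],[0,0,0]],[[0,0,15],[0,0,0]],[[0,0,8],[0,0,0]],[[0,0,0],[0,0,0]],[[0,0,0],[0,0,0]]]'
python3 -c "
from h import *
move_to(.633,-.038,.1606)"
python3 -m creep '[[[0,0,3],[0,0,0]],[[0,0,2],[0,0,0]],[[0,0,2],[0,0,0]],[[0,0,0],[0,0,0]]]'
python3 -c "
from h import *
move_to(.633,-.038,.1606)"
```

```text
clock: 10.9
eef_pos: [0.6345, -0.0374, 0.1761]
tool_rot: [0.381, 0.925, 0.0, -0.0]
ft_force: [-0.1, -0.7, -2.2]
grip_width: 0.0093
grasp_force: 58.9
t 10.9 pos [ 0.6345 -0.0374  0.1761] yaw 2.36 tz [-0.001  0.001 -1.   ] q [-0.06  0.53  0.35  1.39  0.    0.72] F [-0.1 -0.7 -2.2] M [ 0.04 -0.01 -0.02]
local mm [ 0.6 -1.5 15.5]
clock: 11.4
eef_pos: [0.634, -0.0374, 0.1684]
tool_rot: [0.381, 0.925, 0.0, -0.001]
ft_force: [-0.1, 0.3, -3.4]
grip_width: 0.0091
grasp_force: 58.9
t 11.4 pos [ 0.634  -0.0374  0.1684] yaw 2.36 tz [-0.002  0.001 -1.   ] q [-0.06  0.53  0.33  1.37  0.    0.72] F [-0.1  0.3 -3.4] M [-0.   -0.01 -0.03]
local mm [ 0.3 -1.1  7.8]
```

```bash
python3 -m creep '[[[0,0,2],[0,0,0]],[[0,0,2],[0,0,0]],[[0,0,0],[0,0,0]]]'
python3 -m creep '[[[0,0,1.5],[0,0,0]],[[0,0,0],[0,0,0]]]'
python3 -m creep '[[[0,0,1.5],[0,0,0]],[[0,0,0],[0,0,0]]]'
python3 -c "
from h import *
move_to(.633,-.038,.1606)"
```

```text
clock: 11.78
eef_pos: [0.634, -0.0374, 0.1643]
tool_rot: [0.381, 0.925, 0.0, -0.001]
ft_force: [-0.3, -0.4, -2.7]
grip_width: 0.0088
grasp_force: 58.9
clock: 12.02
eef_pos: [0.6341, -0.0374, 0.163]
tool_rot: [0.381, 0.925, 0.0, -0.001]
ft_force: [-0.7, 0.4, -3.1]
grip_width: 0.0085
grasp_force: 59.1
clock: 12.28
eef_pos: [0.6341, -0.0374, 0.1615]
tool_rot: [0.381, 0.925, 0.0, -0.001]
ft_force: [0.3, -0.4, -3.0]
grip_width: 0.0089
grasp_force: 59.1
t 12.28 pos [ 0.6341 -0.0374  0.1615] yaw 2.36 tz [-0.002  0.001 -1.   ] q [-0.06  0.54  0.32  1.36  0.    0.72] F [ 0.3 -0.4 -3. ] M [ 0.01  0.05 -0.  ]
local mm [ 0.3 -1.2  0.9]
```

Past the stop level with no contact. I'll go down gently until it touches the land.

```bash
python3 -m creep '[[[0,0,1],[0,0,0]],[[0,0,0],[0,0,0]]]'
python3 -m creep '[[[0,0,0.7],[0,0,0]],[[0,0,0],[0,0,0]]]'
python3 -m creep '[[[0,0,0.7],[0,0,0]],[[0,0,0],[0,0,0]]]'
python3 -c "
from h import *
move_to(.633,-.038,.1606)"
```

```text
clock: 12.52
eef_pos: [0.6344, -0.0374, 0.1608]
tool_rot: [0.381, 0.925, 0.0, -0.001]
ft_force: [0.8, -0.3, -2.1]
grip_width: 0.0093
grasp_force: 59.5
clock: 12.78
eef_pos: [0.6346, -0.0373, 0.1605]
tool_rot: [0.381, 0.925, 0.0, -0.0]
ft_force: [1.2, 0.8, -1.2]
grip_width: 0.0092
grasp_force: 60.5
clock: 13.02
eef_pos: [0.6348, -0.0372, 0.1602]
tool_rot: [0.381, 0.925, 0.001, 0.0]
ft_force: [-0.0, 0.6, 4.2]
grip_width: 0.009
grasp_force: 62.1
t 13.03 pos [ 0.6348 -0.0372  0.1602] yaw 2.36 tz [ 0.001  0.001 -1.   ] q [-0.06  0.54  0.32  1.35  0.    0.72] F [-0.   0.6  4.2] M [0.19 0.05 0.04]
local mm [ 0.7 -1.8 -0.4]
```

```bash
for i in 1; do python3 -m creep '[[[0,0,0],[0,0,-0.08]],[[0,0,0],[0,0,-0.08]],[[0,0,0],[0,0,-0.08]]]'; done
python3 -c "
from h import *
move_to(.634,-.0374,.1606)"
```

```text
clock: 13.4
eef_pos: [0.6341, -0.0376, 0.1601]
tool_rot: [0.267, 0.964, 0.0, -0.001]
ft_force: [-1.6, -0.3, 4.3]
grip_width: 0.0091
grasp_force: 62.7
t 13.4 pos [ 0.6341 -0.0376  0.1601] yaw 2.602 tz [-0.001  0.001 -1.   ] q [-0.06  0.54  0.32  1.35  0.    0.48] F [-1.6 -0.3  4.3] M [-0.04  0.33 -0.07]
local mm [ 0.1  0.1 -0.5]
```

```bash
cat > ok.py <<'E'
import sys
from h import *
move_to(.634,-.0374,.1606);o=bot.get_obs()
sys.exit(int(abs(o["ft_torque"][2])>.3 or o["eef_pos"][2]<.1595 or o["ft_force"][2]<0))
E
python3 -m creep '[[[0,0,0],[0,0,-0.08]],[[0,0,0],[0,0,-0.08]]]' >/dev/null; python3 ok.py &&
python3 -m creep '[[[0,0,0],[0,0,-0.08]],[[0,0,0],[0,0,-0.08]]]' >/dev/null; python3 ok.py &&
python3 -m creep '[[[0,0,0],[0,0,-0.08]],[[0,0,0],[0,0,-0.08]]]' >/dev/null; python3 ok.py
```

```text
t 13.65 pos [ 0.634  -0.0376  0.1601] yaw 2.762 tz [-0.001  0.001 -1.   ] q [-0.06  0.54  0.32  1.35  0.    0.32] F [-1.5 -0.4  3.5] M [-0.03  0.36 -0.15]
local mm [ 0.1  0.2 -0.5]
t 13.9 pos [ 0.6339 -0.0376  0.1589] yaw 2.922 tz [-0.002  0.001 -1.   ] q [-0.06  0.54  0.32  1.35  0.    0.16] F [ 0.9  0.5 -2.4] M [-0.06  0.    0.02]
local mm [-0.1  0.2 -1.7]
t 13.9 pos [ 0.6339 -0.0376  0.1589] yaw 2.922 tz [-0.002  0.001 -1.   ] q [-0.06  0.54  0.32  1.35  0.    0.16] F [ 0.9  0.5 -2.4] M [-0.06  0.    0.02]
local mm [-0.1  0.2 -1.7]
```

The lugs have come over the gates: z dropped to 0.1589 and the plug hangs free. I'll lower it into the gates.

```bash
sed -i 's/o\["eef_pos"\]\[2\]<.1595 or o\["ft_force"\]\[2\]<0/o["ft_force"][2]>3/' ok.py
python3 -m creep '[[[0,0,1],[0,0,0]],[[0,0,1],[0,0,0]]]' >/dev/null; python3 ok.py &&
python3 -m creep '[[[0,0,1],[0,0,0]],[[0,0,1],[0,0,0]]]' >/dev/null; python3 ok.py &&
python3 -m creep '[[[0,0,1],[0,0,0]],[[0,0,1],[0,0,0]]]' >/dev/null; python3 ok.py
```

```text
t 14.15 pos [ 0.6338 -0.0375  0.1564] yaw 2.919 tz [-0.003  0.001 -1.   ] q [-0.06  0.54  0.31  1.35  0.    0.16] F [ 0.2 -0.4 -2.7] M [-0.06 -0.01 -0.01]
local mm [-0.2  0.2 -4.2]
t 14.4 pos [ 0.634  -0.0373  0.1549] yaw 2.92 tz [-0.002  0.001 -1.   ] q [-0.06  0.54  0.31  1.34  0.    0.16] F [-0.7 -0.6 -2.6] M [-0.09 -0.01 -0.02]
local mm [-0.  -0.1 -5.7]
t 14.65 pos [ 0.6342 -0.0373  0.1533] yaw 2.92 tz [-0.001  0.001 -1.   ] q [-0.06  0.54  0.31  1.34  0.    0.16] F [ 0.3  0.3 -1.4] M [-0.03 -0.08  0.  ]
local mm [ 0.2 -0.1 -7.3]
```

```bash
python3 -m creep '[[[0,0,0.5],[0,0,0]],[[0,0,0],[0,0,0]]]' >/dev/null; python3 ok.py &&
python3 -m creep '[[[0,0,0.5],[0,0,0]],[[0,0,0],[0,0,0]]]' >/dev/null; python3 ok.py
```

```text
t 14.9 pos [ 0.6344 -0.0373  0.1531] yaw 2.92 tz [-0.001  0.001 -1.   ] q [-0.06  0.54  0.3   1.34  0.    0.16] F [ 1.3 -0.1 -0.6] M [ 0.04 -0.    0.  ]
local mm [ 0.4 -0.2 -7.5]
t 15.15 pos [ 0.6346 -0.0373  0.1529] yaw 2.92 tz [-0.     0.001 -1.   ] q [-0.06  0.54  0.3   1.34  0.    0.16] F [-0.3  0.4  1.5] M [0.08 0.01 0.04]
local mm [ 0.5 -0.3 -7.7]
```

```bash
sed -i 's/\[2\]>3)/[2]>8)/' ok.py
python3 -m creep '[[[0,0,0.2],[0,0,0.1]],[[0,0,0.4],[0,0,0.1]]]' >/dev/null; python3 ok.py &&
python3 -m creep '[[[0,0,0.4],[0,0,0.1]],[[0,0,0.4],[0,0,0.1]]]' >/dev/null; python3 ok.py &&
python3 -m creep '[[[0,0,0.4],[0,0,0.1]],[[0,0,0.4],[0,0,0.1]]]' >/dev/null; python3 ok.py
```

```text
t 15.4 pos [ 0.6348 -0.0375  0.1523] yaw 2.717 tz [ 0.     0.001 -1.   ] q [-0.06  0.54  0.3   1.33  0.    0.37] F [ 0.9 -0.7  0.3] M [-0.04 -0.15  0.01]
local mm [ 0.8 -0.2 -8.3]
t 15.65 pos [ 0.6348 -0.0376  0.1515] yaw 2.517 tz [ 0.     0.001 -1.   ] q [-0.06  0.54  0.3   1.33  0.    0.57] F [ 0.2 -0.1  1. ] M [-0.03 -0.03  0.02]
local mm [ 0.7 -0.3 -9.1]
t 15.9 pos [ 0.6347 -0.0375  0.1507] yaw 2.317 tz [ 0.     0.001 -1.   ] q [-0.06  0.54  0.3   1.33  0.    0.77] F [ 0.8 -0.5  1.5] M [-0.02 -0.06  0.04]
local mm [ 0.6 -0.4 -9.9]
```

```bash
python3 -m creep '[[[0,0,0.3],[0,0,0.1]],[[0,0,0.4],[0,0,0.1]]]' >/dev/null; python3 ok.py &&
python3 -m creep '[[[0,0,0.3],[0,0,0.1]],[[0,0,0.4],[0,0,0.1]]]' >/dev/null; python3 ok.py &&
python3 -m creep '[[[0,0,0.4],[0,0,0.1]]]' >/dev/null; python3 ok.py
```

```text
t 16.15 pos [ 0.6346 -0.0375  0.1499] yaw 2.117 tz [-0.     0.001 -1.   ] q [-0.06  0.54  0.3   1.33  0.    0.97] F [0.2 0.2 0.2] M [-0.06 -0.04  0.07]
local mm [  0.4  -0.4 -10.7]
t 16.4 pos [ 0.6348 -0.0373  0.1494] yaw 1.917 tz [ 0.     0.001 -1.   ] q [-0.06  0.54  0.3   1.33  0.    1.17] F [0.9 0.3 2.5] M [ 0.11 -0.05  0.12]
local mm [  0.2  -0.8 -11.2]
t 16.52 pos [ 0.635  -0.0372  0.1491] yaw 1.817 tz [ 0.001  0.001 -1.   ] q [-0.06  0.54  0.3   1.33  0.    1.27] F [0.2 0.3 2.6] M [ 0.15 -0.15  0.12]
local mm [  0.   -1.  -11.5]
```

```bash
sed -i 's/>.3 /> .6 /' ok.py
python3 -m creep '[[[0,0,0.2],[0,0,0.1]]]' >/dev/null; python3 ok.py &&
python3 -m creep '[[[0,0,0.3],[0,0,0.1]]]' >/dev/null; python3 ok.py &&
python3 -m creep '[[[0,0,0.3],[0,0,0.1]]]' >/dev/null; python3 ok.py
```

```text
t 16.65 pos [ 0.6351 -0.0371  0.1491] yaw 1.717 tz [ 0.001  0.001 -1.   ] q [-0.06  0.54  0.3   1.33  0.    1.37] F [1.1 0.2 2.2] M [ 0.23 -0.08  0.1 ]
local mm [ -0.1  -1.1 -11.5]
t 16.77 pos [ 0.6353 -0.0371  0.1489] yaw 1.617 tz [ 0.002  0.002 -1.   ] q [-0.06  0.54  0.3   1.33  0.    1.47] F [0.4 1.3 2.9] M [ 0.23 -0.15  0.13]
local mm [ -0.3  -1.2 -11.7]
t 16.9 pos [ 0.6354 -0.0369  0.1488] yaw 1.517 tz [ 0.002  0.002 -1.   ] q [-0.06  0.54  0.3   1.32  0.    1.57] F [0.4 1.7 3.3] M [ 0.28 -0.19  0.16]
local mm [ -0.6  -1.3 -11.8]
```

```bash
python3 -m creep '[[[0,0,0.2],[0,0,0.1]]]' >/dev/null; python3 ok.py &&
python3 -m creep '[[[0,0,0.2],[0,0,0.1]]]' >/dev/null; python3 ok.py
```

```text
t 17.02 pos [ 0.6355 -0.0368  0.1487] yaw 1.417 tz [ 0.002  0.002 -1.   ] q [-0.06  0.54  0.3   1.32  0.    1.67] F [1.4 1.7 2.7] M [ 0.34 -0.12  0.18]
local mm [ -0.8  -1.3 -11.9]
t 17.15 pos [ 0.6354 -0.0367  0.1484] yaw 1.318 tz [ 0.002  0.002 -1.   ] q [-0.06  0.54  0.3   1.32  0.    1.77] F [1.1 1.4 3.9] M [ 0.38 -0.11  0.26]
local mm [ -0.9  -1.1 -12.2]
```

```bash
python3 -m creep '[[[0,0,0.35],[0,0,0.1]]]' >/dev/null; python3 ok.py &&
python3 -m creep '[[[0,0,0.35],[0,0,0.08]],[[0,0,0],[0,0,0]]]' >/dev/null; python3 ok.py
```

```text
t 17.27 pos [ 0.6353 -0.0366  0.1483] yaw 1.218 tz [ 0.002  0.002 -1.   ] q [-0.06  0.54  0.3   1.32  0.    1.86] F [0.2 1.9 3.9] M [ 0.48 -0.02  0.35]
local mm [ -1.2  -1.  -12.3]
t 17.52 pos [ 0.6353 -0.0365  0.148 ] yaw 1.142 tz [ 0.002  0.002 -1.   ] q [-0.06  0.54  0.29  1.32  0.    1.94] F [0.4 2.4 5. ] M [ 0.6 -0.   0.3]
local mm [ -1.3  -0.8 -12.6]
```

```bash
python3 -m creep '[[[0,0,-0.8],[0,0,0]],[[0,0,-0.5],[0,0,0]],[[0,0,0],[0,0,0]]]' ; python3 ok.py
python3 -m creep '[[[0,0,0],[0,0,0]],[[0,0,0],[0,0,0]],[[0,0,0],[0,0,0]],[[0,0,0],[0,0,0]]]' 45; python3 ok.py
```

```text
clock: 17.9
eef_pos: [0.6351, -0.0367, 0.1481]
tool_rot: [0.842, 0.54, 0.001, -0.001]
ft_force: [3.8, 3.4, 2.9]
grip_width: 0.0089
grasp_force: 62.5
t 17.9 pos [ 0.6351 -0.0367  0.1481] yaw 1.141 tz [ 0.001  0.002 -1.   ] q [-0.06  0.54  0.3   1.32  0.    1.94] F [3.8 3.4 2.9] M [ 0.95 -0.69  0.29]
local mm [ -1.1  -0.7 -12.5]
clock: 18.4
eef_pos: [0.6338, -0.0377, 0.1473]
tool_rot: [0.842, 0.539, -0.001, -0.001]
ft_force: [0.2, -0.1, 0.2]
grip_width: 0.045
grasp_force: 0.0
t 18.4 pos [ 0.6338 -0.0377  0.1473] yaw 1.139 tz [-0.002  0.001 -1.   ] q [-0.06  0.54  0.29  1.33  0.    1.94] F [ 0.2 -0.1  0.2] M [-0.01 -0.04 -0.03]
local mm [  0.4   0.  -13.3]
```

```bash
python3 -m creep '[[[0,0,-10],[0,0,0]],[[0,0,-30],[0,0,0]],[[0,0,-40],[0,0,0]],[[0,0,-40],[0,0,0]],[[0,-40,0],[0,0,0]],[[0,-60,0],[0,0,0]],[[0,-60,0],[0,0,0]],[[0,0,0],[0,0,0]]]'
python3 - <<'E'
from h import *
o=[]
for n,s in(("scene",(slice(140,260),slice(180,320))),("top",(slice(175,285),slice(140,260)))):
    c=vision.camera(n);o.append(cv2.resize(c["image"][s],(390,330),interpolation=cv2.INTER_CUBIC))
    W=deproj(c);m=red(c)&(np.hypot(W[...,0]-.633,W[...,1]+.038)<.035);P=W[m]
    T=P[P[:,2]>np.nanmax(P[:,2])-.01]
    mu=T.mean(0);v=np.linalg.svd((T-mu)[:,:2],full_matrices=0)[2];print(n,len(T),mu.round(4),np.arctan2(v[0,1],v[0,0]).round(3),np.percentile(P[:,2],[90,98]).round(4))
cv2.imwrite("pics/end.png",np.hstack(o))
E
```

```text
clock: 19.4
eef_pos: [0.4844, 0.0304, 0.2687]
tool_rot: [0.841, 0.541, -0.001, -0.001]
ft_force: [0.5, -0.5, 0.3]
grip_width: 0.0451
grasp_force: 0.0
scene 61 [ 0.6286 -0.0464  0.1715] -1.889 [0.1737 0.1742]
top 143 [ 0.6344 -0.0381  0.1734] 1.216 [0.1755 0.1767]
```

View pics/end.png

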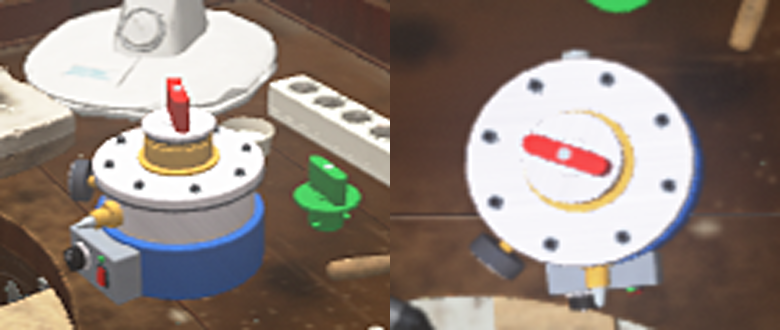

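The plug is seated level and central, with its flange on the neck; the wing is at about (565,155) in the top crop. The wing angle is about 1.22, while the tool let go at 1.14, so the squeeze is probably around 1 mm. That is near the low end, so I'll regrip and add a little.

```bash
python3 -m creep '[[[0,60,0],[0,0,-0.06]],[[0,60,0],[0,0,0]],[[0,40,0],[0,0,0]],[[0,0,0],[0,0,0]],[[0,0,0],[0,0,0]]]' >/dev/null
python3 -c "
from h import *
move_to(.6345,-.0375,.150)"
```

```text
t 20.12 pos [ 0.6371 -0.0325  0.2671] yaw 1.199 tz [-0.002  0.001 -1.   ] q [-0.05  0.53  0.58  1.62  0.    1.89] F [ 0.4 -0.2 -0.2] M [0.06 0.04 0.03]
local mm [ -5.7  -0.4 117.1]
```

```bash
python3 -m creep '[[[-5.7,-0.4,20],[0,0,0]],[[0,0,30],[0,0,0]],[[0,0,30],[0,0,0]],[[0,0,25],[0,0,0]],[[0,0,12],[0,0,0]],[[0,0,0],[0,0,0]],[[0,0,0],[0,0,0]]]' >/dev/null; python3 ok.py &&
python3 -m creep '[[[0,0,0],[0,0,0]],[[0,0,0],[0,0,0]],[[0,0,0],[0,0,0]],[[0,0,0],[0,0,0]],[[0,0,0],[0,0,0]]]' 5; python3 ok.py
```

```text
t 21.0 pos [ 0.6349 -0.0369  0.1524] yaw 1.2 tz [ 0.001  0.001 -1.   ] q [-0.06  0.54  0.3   1.33  0.    1.88] F [ 0.1 -0.7  0.1] M [-0.05 -0.01  0.03]
local mm [-0.7 -0.6 -8.2]
clock: 21.62
eef_pos: [0.634, -0.037, 0.1506]
tool_rot: [0.825, 0.565, -0.0, -0.001]
ft_force: [0.2, 0.5, 0.2]
grip_width: 0.0049
grasp_force: 0.0
t 21.62 pos [ 0.634  -0.037   0.1506] yaw 1.2 tz [-0.002  0.001 -1.   ] q [-0.06  0.54  0.3   1.33  0.    1.88] F [0.2 0.5 0.2] M [-0.04  0.   -0.01]
local mm [ -0.3   0.1 -10. ]
```

Run:
```python
from h import *
o=[]
for n,s in(("scene",(slice(140,260),slice(180,320))),("top",(slice(175,285),slice(140,260)))):
    c=vision.camera(n);o.append(cv2.resize(c["image"][s],(390,330),interpolation=cv2.INTER_CUBIC))
cv2.imwrite("pics/regrip.png",np.hstack(o));b=bot.get_obs();print(b["grip_width"],b["grasp_force"])
```

```text
0.00506211717968338 0.0
```

View pics/regrip.png

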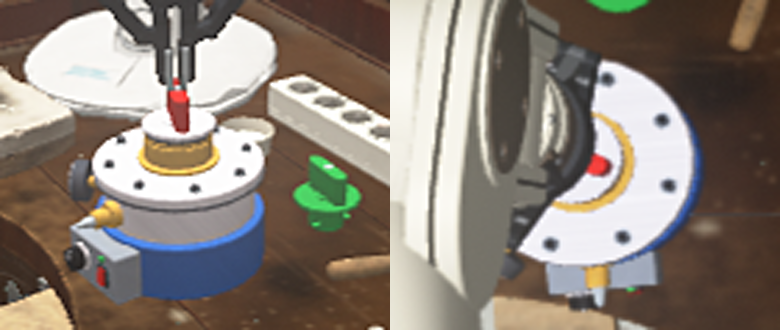

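The picture puts the fingertips at about (178,85), near the wing's top (178,80). That doesn't match a TCP z of 0.150, so I'll check it with depth.

Run:
```python
from h import *
c=vision.camera("scene");W=deproj(c);im=c["image"]
for r in range(160,188,2):
    print(r,[("%d,%d,%d|%s"%(*im[r,k],",".join("%.0f"%(v*1000) for v in W[r,k]))) for k in (238,241,244,247,250)])
move_to(.634,-.037,.15)
```

```text
160 ['65,65,69|620,-40,206', '94,96,96|624,-46,208', '43,46,49|631,-47,207', '112,113,113|639,-47,205', '217,224,228|845,303,37']
162 ['64,66,68|621,-37,200', '97,98,98|626,-42,201', '39,41,45|632,-46,201', '112,114,114|638,-48,200', '215,223,229|838,291,36']
164 ['67,68,71|621,-37,195', '99,99,100|625,-44,197', '39,41,44|632,-46,196', '112,113,114|640,-45,194', '218,228,233|831,279,34']
166 ['75,75,78|620,-38,191', '100,100,100|624,-45,193', '41,45,50|630,-48,192', '114,115,116|640,-45,189', '220,227,233|822,263,35']
168 ['61,62,66|621,-37,185', '113,113,105|625,-44,187', '54,57,70|631,-47,187', '111,111,112|639,-47,185', '209,216,223|816,254,33']
170 ['41,46,57|621,-36,180', '116,117,104|624,-46,183', '51,56,118|630,-48,183', '213,220,224|804,251,30', '246,250,251|812,246,30']
172 ['255,255,255|771,250,31', '114,113,89|625,-44,177', '168,167,182|631,-46,177', '218,226,226|795,236,31', '241,245,247|805,234,29']
174 ['255,255,255|764,237,31', '62,69,248|624,-45,173', '68,75,253|630,-48,173', '225,234,251|790,227,29', '240,244,246|799,224,28']
176 ['252,255,252|762,232,27', '62,65,144
[... 243 characters left out ...]
1,-16,144', '51,56,145|622,-48,159', '67,71,146|623,-60,164', '74,78,157|631,-59,162', '255,255,255|655,-30,144']
182 ['252,252,252|627,-23,143', '110,112,184|623,-45,153', '66,70,145|622,-61,160', '37,41,122|630,-61,158', '254,254,254|650,-39,144']
184 ['243,243,245|620,-35,144', '209,208,230|622,-47,149', '66,70,145|623,-59,154', '39,43,124|631,-59,152', '253,253,254|645,-47,143']
186 ['253,253,253|616,-43,144', '255,255,255|622,-46,143', '59,64,140|622,-61,150', '33,38,120|630,-61,148', '254,254,254|640,-56,143']
t 21.77 pos [ 0.634  -0.037   0.1506] yaw 1.2 tz [-0.002  0.001 -1.   ] q [-0.06  0.54  0.3   1.33  0.    1.88] F [ 0.8 -0.  -0.3] M [ 0.01 -0.01 -0.04]
local mm [-0.  -0.   0.6]
```

```bash
python3 -m creep '[[[0,0,0],[0,0,0]],[[0,0,0],[0,0,0]],[[0,0,0],[0,0,0]],[[0,0,0],[0,0,0]]]' 45
python3 - <<'E'
from h import *
c=vision.camera("scene");W=deproj(c);im=c["image"]
W=W.reshape(-1,3);f=im.reshape(-1,3).astype(int)
m=(np.hypot(W[:,0]-.634,W[:,1]+.037)<.075)&(W[:,2]>.145)&(W[:,2]<.26)&(np.ptp(f,axis=1)<40)&(f.max(1)<160)
P=W[m];print(len(P))
for z in np.arange(.145,.22,.005):
    Q=P[(P[:,2]>=z)&(P[:,2]<z+.005)]
    if len(Q):print(round(z,3),len(Q),Q.min(0).round(3),Q.max(0).round(3))
cv2.imwrite("pics/open.png",cv2.resize(im[110:210,190:310],(720,600),interpolation=cv2.INTER_CUBIC))
E
```

```text
clock: 22.28
eef_pos: [0.6341, -0.037, 0.1507]
tool_rot: [0.825, 0.565, -0.0, -0.001]
ft_force: [0.8, 0.7, 0.7]
grip_width: 0.0449
grasp_force: 0.0
700
0.175 5 [ 0.604 -0.055  0.176] [ 0.655 -0.032  0.18 ]
0.18 12 [ 0.603 -0.055  0.18 ] [ 0.66  -0.029  0.185]
0.185 19 [ 0.6   -0.057  0.185] [ 0.662 -0.028  0.19 ]
0.19 25 [ 0.598 -0.057  0.19 ] [ 0.664 -0.019  0.195]
0.195 23 [ 0.599 -0.055  0.195] [ 0.665 -0.018  0.199]
0.2 27 [ 0.599 -0.057  0.2  ] [ 0.664 -0.021  0.205]
0.205 25 [ 0.598 -0.057  0.205] [ 0.665 -0.018  0.21 ]
0.21 19 [ 0.599 -0.057  0.21 ] [ 0.664 -0.03   0.215]
0.215 24 [ 0.592 -0.06   0.215] [ 0.667 -0.027  0.22 ]
0.22 45 [ 0.582 -0.067  0.22 ] [ 0.678 -0.026  0.225]
```

View pics/open.png

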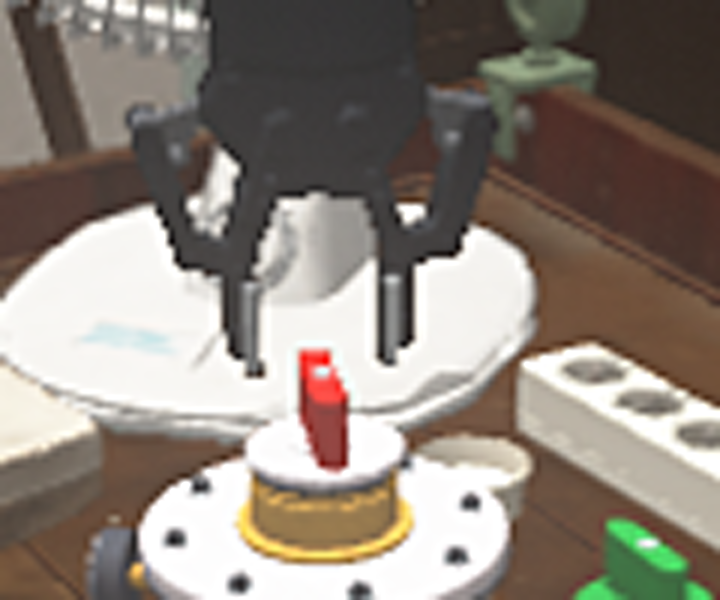

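The fingers closed above the wing without touching it. Four estimates (seat height, thread angle, static moment and top-view wing height) put the squeeze at about 1.0 to 1.5 mm, inside the snug band. A second grip isn't needed, so I'll withdraw and check that nothing has moved.

```bash
python3 -m creep '[[[0,0,-10],[0,0,0]],[[0,0,-30],[0,0,0]],[[0,0,-40],[0,0,0]],[[0,0,-40],[0,0,0]],[[0,-40,0],[0,0,0]],[[0,-60,0],[0,0,0]],[[0,-60,0],[0,0,0]],[[0,0,0],[0,0,0]]]'
python3 - <<'E'
from h import *
for n in("scene","top"):
    c=vision.camera(n)
    W=deproj(c);m=red(c)&(np.hypot(W[...,0]-.633,W[...,1]+.038)<.035);P=W[m]
    T=P[P[:,2]>np.nanmax(P[:,2])-.01]
    mu=T.mean(0);v=np.linalg.svd((T-mu)[:,:2],full_matrices=0)[2];print(n,len(T),mu.round(4),np.arctan2(v[0,1],v[0,0]).round(3))
    f=c["image"].reshape(-1,3);V=W.reshape(-1,3);r=np.hypot(V[:,0]-.6335,V[:,1]+.038)
    k=(r<.028)&(V[:,2]>.136)&(V[:,2]<.148)&(f.min(1)>150);print("flange top",k.sum(),np.median(V[k,2]).round(4),V[k].mean(0).round(4))
    k=(r>.04)&(r<.055)&(V[:,2]>.1)&(V[:,2]<.112)&(f.min(1)>150);print("lid (.106)",k.sum(),np.median(V[k,2]).round(4))
E
```

```text
clock: 23.32
eef_pos: [0.4804, 0.0218, 0.2716]
tool_rot: [0.825, 0.565, -0.001, -0.002]
ft_force: [0.7, 0.2, 0.5]
grip_width: 0.0449
grasp_force: 0.0
scene 63 [ 0.6285 -0.0465  0.1712] -1.886
flange top 144 0.1432 [ 0.6313 -0.042   0.1431]
lid (.106) 273 0.1072
top 142 [ 0.6345 -0.0379  0.1733] 1.213
flange top 419 0.1435 [ 0.6327 -0.0386  0.1435]
lid (.106) 1022 0.1075
```

Against the lid, the flange sits at about 1.0 mm of squeeze. That is inside the band but nearer the low edge. The fingertips evidently end well short of the reported TCP, so I'll regrip about 11 mm lower, watching the force, and add about 0.1 rad.

```bash
python3 -m creep '[[[0,60,0],[0,0,0]],[[0,60,0],[0,0,0]],[[0,40,0],[0,0,0]],[[0,0,40],[0,0,0]],[[0,0,40],[0,0,0]],[[0,0,30],[0,0,0]],[[0,0,8],[0,0,0]],[[0,0,0],[0,0,0]],[[0,0,0],[0,0,0]]]' >/dev/null; python3 ok.py &&
python3 -m creep '[[[0,0,3],[0,0,0]],[[0,0,3],[0,0,0]],[[0,0,0],[0,0,0]]]' >/dev/null; python3 ok.py &&
python3 -m creep '[[[0,0,3],[0,0,0]],[[0,0,2],[0,0,0]],[[0,0,0],[0,0,0]]]' >/dev/null; python3 ok.py
```

```text
t 24.55 pos [ 0.6357 -0.0373  0.1546] yaw 1.2 tz [ 0.002  0.001 -1.   ] q [-0.06  0.54  0.31  1.34  0.    1.88] F [ 0.1 -0.6  0.6] M [-0.01  0.04 -0.  ]
local mm [-0.7 -1.5 -6. ]
t 24.93 pos [ 0.6339 -0.037   0.1466] yaw 1.2 tz [-0.002  0.001 -1.   ] q [-0.06  0.54  0.29  1.32  0.    1.88] F [-0.1 -1.2 -0.3] M [-0.02  0.02 -0.01]
local mm [ -0.4   0.3 -14. ]
t 25.3 pos [ 0.6338 -0.037   0.1413] yaw 1.2 tz [-0.002  0.001 -1.   ] q [-0.06  0.54  0.28  1.31  0.    1.88] F [ 0.5 -0.9  0.4] M [ 0.02 -0.02  0.  ]
local mm [ -0.3   0.3 -19.3]
```

```bash
python3 -m creep '[[[0,0,1.5],[0,0,0]],[[0,0,1.5],[0,0,0]],[[0,0,0],[0,0,0]]]' >/dev/null; python3 ok.py &&
python3 -m creep '[[[0,0,0],[0,0,0]],[[0,0,0],[0,0,0]],[[0,0,0],[0,0,0]],[[0,0,0],[0,0,0]],[[0,0,0],[0,0,0]],[[0,0,0],[0,0,0]]]' 5; python3 ok.py
```

```text
t 25.68 pos [ 0.6339 -0.037   0.1385] yaw 1.2 tz [-0.002  0.001 -1.   ] q [-0.06  0.55  0.28  1.3   0.    1.88] F [-0.1 -0.4 -0.6] M [ 0.04 -0.01  0.  ]
local mm [ -0.3   0.1 -22.1]
clock: 26.42
eef_pos: [0.6346, -0.0372, 0.139]
tool_rot: [0.825, 0.565, 0.0, -0.0]
ft_force: [3.0, -2.5, 1.1]
grip_width: 0.0123
grasp_force: 59.3
t 26.43 pos [ 0.6346 -0.0372  0.139 ] yaw 1.2 tz [-0.     0.001 -1.   ] q [-0.06  0.55  0.28  1.3   0.    1.88] F [ 3.  -2.5  1.1] M [-0.3  -0.55  0.13]
local mm [ -0.4  -0.5 -21.6]
```

```bash
python3 -m creep '[[[0,0,0],[0,0,0.06]]]' >/dev/null; python3 ok.py &&
python3 -m creep '[[[0,0,0.2],[0,0,0.05]],[[0,0,0],[0,0,0]]]' >/dev/null; python3 ok.py
```

```text
t 26.55 pos [ 0.6343 -0.037   0.1389] yaw 1.139 tz [-0.001  0.001 -1.   ] q [-0.06  0.55  0.28  1.3   0.    1.94] F [ 2.6 -1.4  0.5] M [-0.18 -0.43  0.52]
local mm [ -0.4  -0.1 -21.7]
t 26.8 pos [ 0.6342 -0.0369  0.1387] yaw 1.091 tz [-0.001  0.001 -1.   ] q [-0.06  0.55  0.28  1.3   0.    1.99] F [ 1.6 -0.8  1.1] M [-0.16 -0.45  0.36]
local mm [ -0.6   0.1 -21.9]
```

```bash
python3 -m creep '[[[0,0,0],[0,0,0]],[[0,0,0],[0,0,0]],[[0,0,0],[0,0,0]],[[0,0,0],[0,0,0]]]' 45
python3 -m creep '[[[0,0,-10],[0,0,0]],[[0,0,-30],[0,0,0]],[[0,0,-40],[0,0,0]],[[0,0,-40],[0,0,0]],[[0,-40,0],[0,0,0]],[[0,-60,0],[0,0,0]],[[0,-60,0],[0,0,0]],[[0,0,0],[0,0,0]]]'
python3 - <<'E'
from h import *
for n in("scene","top"):
    c=vision.camera(n)
    W=deproj(c);m=red(c)&(np.hypot(W[...,0]-.633,W[...,1]+.038)<.035);P=W[m]
    T=P[P[:,2]>np.nanmax(P[:,2])-.01]
    mu=T.mean(0);v=np.linalg.svd((T-mu)[:,:2],full_matrices=0)[2];print(n,len(T),mu.round(4),np.arctan2(v[0,1],v[0,0]).round(3))
    f=c["image"].reshape(-1,3);V=W.reshape(-1,3);r=np.hypot(V[:,0]-.6335,V[:,1]+.038)
    k=(r<.028)&(V[:,2]>.136)&(V[:,2]<.148)&(f.min(1)>150);a=np.median(V[k,2])
    k=(r>.04)&(r<.055)&(V[:,2]>.1)&(V[:,2]<.112)&(f.min(1)>150);print("flange-lid",a-np.median(V[k,2]))
E
```

```text
clock: 27.3
eef_pos: [0.6338, -0.0369, 0.1384]
tool_rot: [0.855, 0.518, -0.0, -0.001]
ft_force: [0.1, 0.1, -0.8]
grip_width: 0.0448
grasp_force: 0.0
clock: 28.3
eef_pos: [0.488, 0.0381, 0.2595]
tool_rot: [0.854, 0.52, -0.001, -0.001]
ft_force: [0.2, 0.5, 0.6]
grip_width: 0.0452
grasp_force: 0.0
scene 52 [ 0.6283 -0.0456  0.1712] -2.035
flange-lid 0.0358215455865841
top 139 [ 0.634  -0.0374  0.1733] -2.033
flange-lid 0.03586159446654147
```

```bash
python3 -c "
from workcell import workorder
print(workorder.job_done())"
```

```text
the job is handed in; nothing more can be done
None
```

The red-winged plug is screwed home in the neck and let go, and the job was handed in at about 28 s; O-ring squeeze is about 1.2–1.5 mm by estimate (snug is 0.7–2.3 mm), after one regrip to add about 0.1 rad, with the oil bottle and loupe never approached.

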